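# Fill the bottle tray and stand up the fallen bottle

### The job

Fill the three empty places on the tray, marked by paper patches, with the three bottles left on the bench, one on each patch, upright, centred and square with the tray so that the rows are neat. Before the fallen bottle goes on the tray, stand it upright on the open bench and let go of it for a moment to see that it stands sound, then take it again. Set every bottle down gently, without dropping it; leave the bottles already on the tray and the other things where they are, and knock nothing over.

Things in the scene. Friction and masses are not known exactly. Their poses are not given: they have to be found in the camera images.
- tray: fixed dark steel tray on the bench, 164 (x) x 234 (y) mm, floor 8 mm above the bench, rim 4 mm thick with its top 20 mm above the bench. Origin at the centre of its underside, axes along its edges. It holds a grid of 2 (along x, at -35 and +35 mm) by 3 (along y, at -70, 0, +70 mm) bottle places 70 mm apart, three filled and three empty.
- pad0: square white paper patch, 62 x 62 x 0.8 mm, stuck to the tray floor and square with the tray: marks one of the three empty places. Origin at its centre, on the tray floor (8 mm above the bench). It offers no resistance: a bottle stands on the tray floor.
- pad1: square white paper patch, 62 x 62 x 0.8 mm, stuck to the tray floor and square with the tray: marks one of the three empty places. Origin at its centre, on the tray floor (8 mm above the bench). It offers no resistance: a bottle stands on the tray floor.
- pad2: square white paper patch, 62 x 62 x 0.8 mm, stuck to the tray floor and square with the tray: marks one of the three empty places. Origin at its centre, on the tray floor (8 mm above the bench). It offers no resistance: a bottle stands on the tray floor.
- set0: bottle already standing in its place on the tray, square with it; to be left there. A square white plastic bottle, 0.14 to 0.28 kg: body 50 x 50 mm, 88 mm tall; sloping shoulder, 28 mm neck; blue round cap 34 mm diameter, from 104 to 130 mm above the base. Origin at the centre of its underside, z axis from base to cap, x and y square to its sides.
- set1: bottle already standing in its place on the tray, square with it; to be left there. A square white plastic bottle, 0.14 to 0.28 kg: body 50 x 50 mm, 88 mm tall; sloping shoulder, 28 mm neck; blue round cap 34 mm diameter, from 104 to 130 mm above the base. Origin at the centre of its underside, z axis from base to cap, x and y square to its sides.
- set2: bottle already standing in its place on the tray, square with it; to be left there. A square white plastic bottle, 0.14 to 0.28 kg: body 50 x 50 mm, 88 mm tall; sloping shoulder, 28 mm neck; blue round cap 34 mm diameter, from 104 to 130 mm above the base. Origin at the centre of its underside, z axis from base to cap, x and y square to its sides.
- bottle0: bottle standing upright on the bench beside the tray, to be put on the tray. A square white plastic bottle, 0.14 to 0.28 kg: body 50 x 50 mm, 88 mm tall; sloping shoulder, 28 mm neck; blue round cap 34 mm diameter, from 104 to 130 mm above the base. Origin at the centre of its underside, z axis from base to cap, x and y square to its sides.
- bottle1: bottle standing upright on the bench beside the tray, to be put on the tray. A square white plastic bottle, 0.14 to 0.28 kg: body 50 x 50 mm, 88 mm tall; sloping shoulder, 28 mm neck; blue round cap 34 mm diameter, from 104 to 130 mm above the base. Origin at the centre of its underside, z axis from base to cap, x and y square to its sides.
- fallen: the fallen bottle, lying on a flat side on the bench (axis 25 mm up), cap roughly to the left (+y). A square white plastic bottle, 0.14 to 0.28 kg: body 50 x 50 mm, 88 mm tall; sloping shoulder, 28 mm neck; blue round cap 34 mm diameter, from 104 to 130 mm above the base. Origin at the centre of its underside, z axis from base to cap, x and y square to its sides.
- tube_rack: bystander: white foam rack 100 (x) x 150 (y) x 45 mm with four blue-capped tubes standing to 118 mm. Origin at the centre of its underside.
- tip_box: bystander: blue box of pipette tips with a clear top, 85 (x) x 125 (y) x 57 mm. Origin at the centre of its underside.
- tip_jar: bystander: closed round jar with a white lid, 90 mm diameter, 110 mm tall. Origin at the centre of its underside.
Mind the look-alikes: they are no part of the job. What is shaped like the fallen but brown or yellow is not meant.

How it is judged:
On the way:
1. the fallen bottle stands upright on the bench, let go of and still, for 0.3 s (angle between fallen's own z axis and vertical below 0.06 rad and height (world z) of fallen below 0.004 m and contact force between fallen and the fingers below 0.1 N and linear speed of fallen below 0.02 m/s), for 0.3 s.
At the end, for the whole second after the job is handed in: On each of the three paper patches stands one of the three bottles (the fallen one included): within 10 mm of the patch's centre along each tray axis, its base within 4 mm of the tray floor's height, sides square with the tray within 0.15 rad, upright within 0.06 rad, released and at rest (((x of bottle0 in the frame of pad0 between -0.01 and 0.01 m and y of bottle0 in the frame of pad0 between -0.01 and 0.01 m and z of bottle0 in the frame of pad0 between -0.004 and 0.004 m) or (x of bottle1 in the frame of pad0 between -0.01 and 0.01 m and y of bottle1 in the frame of pad0 between -0.01 and 0.01 m and z of bottle1 in the frame of pad0 between -0.004 and 0.004 m) or (x of fallen in the frame of pad0 between -0.01 and 0.01 m and y of fallen in the frame of pad0 between -0.01 and 0.01 m and z of fallen in the frame of pad0 between -0.004 and 0.004 m)) and ((x of bottle0 in the frame of pad1 between -0.01 and 0.01 m and y of bottle0 in the frame of pad1 between -0.01 and 0.01 m and z of bottle0 in the frame of pad1 between -0.004 and 0.004 m) or (x of bottle1 in the frame of pad1 between -0.01 and 0.01 m and y of bottle1 in the frame of pad1 between -0.01 and 0.01 m and z of bottle1 in the frame of pad1 between -0.004 and 0.004 m) or (x of fallen in the frame of pad1 between -0.01 and 0.01 m and y of fallen in the frame of pad1 between -0.01 and 0.01 m and z of fallen in the frame of pad1 between -0.004 and 0.004 m)) and ((x of bottle0 in the frame of pad2 between -0.01 and 0.01 m and y of bottle0 in the frame of pad2 between -0.01 and 0.01 m and z of bottle0 in the frame of pad2 between -0.004 and 0.004 m) or (x of bottle1 in the frame of pad2 between -0.01 and 0.01 m and y of bottle1 in the frame of pad2 between -0.01 and 0.01 m and z of bottle1 in the frame of pad2 between -0.004 and 0.004 m) or (x of fallen in the frame of pad2 between -0.01 and 0.01 m and y of fallen in the frame of pad2 between -0.01 and 0.01 m and z of fallen in the frame of pad2 between -0.004 and 0.004 m)) and (angle between the x axis of bottle0 and the x axis of tray, either way round below 0.15 rad or angle between the x axis of bottle0 and the y axis of tray, either way round below 0.15 rad) and angle between each of bottle0, bottle1, fallen's own z axis and vertical below 0.06 rad and linear speed of each of bottle0, bottle1, fallen below 0.02 m/s and contact force between each of bottle0, bottle1, fallen and the fingers below 0.1 N and (angle between the x axis of bottle1 and the x axis of tray, either way round below 0.15 rad or angle between the x axis of bottle1 and the y axis of tray, either way round below 0.15 rad) and (angle between the x axis of fallen and the x axis of tray, either way round below 0.15 rad or angle between the x axis of fallen and the y axis of tray, either way round below 0.15 rad)); the robot touches nothing.
It fails at once if a bottle already on the tray is moved by more than 12 mm or tipped by more than 0.5 rad (distance of any of set0, set1, set2 from where it was at the start of the episode above 0.012 m or angle between any of set0, set1, set2's own z axis and vertical above 0.5 rad).
It fails at once if a bottle that stood on the bench is tipped by more than 0.7 rad (angle between any of bottle0, bottle1's own z axis and vertical above 0.7 rad).
It fails at once if a bottle is dropped: it moves faster than 0.45 m/s while the fingers do not touch it ((linear speed of bottle0 above 0.45 m/s and contact force between bottle0 and the fingers below 0.1 N) or (linear speed of bottle1 above 0.45 m/s and contact force between bottle1 and the fingers below 0.1 N) or (linear speed of fallen above 0.45 m/s and contact force between fallen and the fingers below 0.1 N)).
It fails at once if the tube rack, tip box or jar is moved by more than 20 mm (distance of any of tube_rack, tip_box, tip_jar from where it was at the start of the episode above 0.02 m).
It also fails if it takes over 72 s, if anything falls off the work surface, if the arm or the gripper's body presses on something with over 40 N, if the wrist force passes 120 N, or if a joint passes its speed limit or range.

### The arm

A 7-joint arm with a two-finger parallel gripper is mounted at the origin on the work surface. World frame = base frame: x ahead of the robot, y to its left, z up, the work surface at z = 0. Lengths are in m, angles in rad, forces in N, time in s.
With the tool pointing down it reaches from about 0.4 to 0.85 m from the base axis. Payload 4.5 kg.
Tool frame: the origin (TCP) lies midway between the tips of the shut fingers; the grasp point (between the pads) lies 19 mm behind it; z points along the fingers, y is the line along which they close (so a half turn about z gives the same grasp; the last joint's range is limited). The gripper opens to 88 mm and grips with 3 to 60 N. Pads are 18 mm wide; open, the fingers measure 123 mm over their backs; the gripper's body (75 mm by 187 mm) begins 45 mm behind the grasp point.
Start: joints at [-1.25, 0.689, -0.195, 1.565, 0.157, 0.902, -0.215], TCP at [0.177, 0.6, 0.239] pointing down, gripper open.
Joint ranges: [-3.01, 3.01], [-0.46, 2.08], [-1.47, 1.51], [0.13, 2.56], [-1, 4.14], [0.04, 2.09], [-2.66, 2.66]. Speed limits (rad/s): [2.57, 2.57, 3.14, 3.14, 3.14, 3.14, 3.14].

### API

Orientations are given as a unit quaternion [x, y, z, w].
In Python, from plant import r gives the robot as it stands.
- The arm moves only by the tool move_arm, never from a script. Its argument "targets" is a list that holds one entry, the list of rows, each a list of 7 numbers: the opening, from 0 (shut) to 1 (fully open), then the shift along the tool's x, y, z in mm, then the turn, a rotation vector about the tool's x, y, z in degrees. In form: [[[claw, dx, dy, dz, ax, ay, az], ...]]. A call has 1 to 10 rows; each row is the pose to reach, as a shift and turn from the pose commanded when the call began, along the tool's axes at that moment; what a row does not reach only later rows make up. A row lasts 1/8 s, in which the tool goes at most 62.5 mm and 10.7 degrees, less where a joint would pass 70% of its speed; a pose out of reach is approached as far as the arm can. A call with a gripper value outside its range is refused whole. The fingers move at their own pace and stop on an object; "newtons" is the grip in N (left out, the last holds). Time passes only in rows, so rows that repeat a pose let the fingers close. It gives the time, the measured TCP pose, the force, the opening and the grip force at its end, in the units of the state.
- r.get_state(): the state, without advancing time (a new reading comes with each control period).
- r.snapshot(name): name is "side" or "top"; returns the picture (420x560x3 uint8, red, green, blue); there is no depth.
- r.camera_info(name): a dict with "fx", "fy", "cx", "cy" (pixels), "R" (3x3) and "t" (3): a world point X has camera coordinates R X + t. Camera axes: x right, y down, z forward; pixel columns grow to the right and rows downward; lengths in m; the calibration is good to about 2 mm. A picture is of the moment at which its call begins. camera_info takes no time and is no camera call.
- r.finish_job(): hands the job in; it is judged then, once.
The state is a dict: "clock": time; "q": joint angles; "qd": joint speeds; "joint_torque": joint torques, N m; "tool_pos": TCP position; "eef_rot": TCP orientation; "contact_force": force on the tool from outside, world axes, zero at the start; "moment": the same for the moment, N m; "opening": opening from 0.0 (shut) to 1.0 (fully open); "finger_force": force on a finger pad.
Only numpy, scipy, OpenCV 4.12 (cv2) and the standard library are available. Lean on these libraries where they do the work, as an engineer would, in place of code of your own. Each camera call takes 0.05 s, during which the arm holds its last target. There are 200 camera calls.

## Working session

There is one attempt and no reset: what is moved stays moved. The work goes in short steps, Python scripts to look and compute and a tool call to move; the robot and the scene stay as the last step left them, time stands still between calls to the robot, and variables do not carry over. Pictures are saved under pics/ and viewed, at most 10 in all, crops included, and the job is handed in when it is done.

Besides the shell and the picture viewer there is one more tool, called as a command line: name --argument value ..., lists and objects as JSON in quotes. move_arm: Moves the arm, as the interface text tells. Its arguments: {"type":"object","properties":{"targets":{"type":"array","items":{"type":"array","items":{"type":"array","items":{"type":"number"}}}},"newtons":{"type":"number"}},"required":["targets"]}

```bash
ls; mkdir -p pics; python3 - <<'E'
from plant import r
import cv2
s=r.get_state();print({k:s[k] for k in('clock','tool_pos','eef_rot','opening')})
for n in('side','top'):
    cv2.imwrite(f'pics/{n}0.png',r.snapshot(n)[:,:,::-1]);print(n,r.camera_info(n))
E
```

```text
pics
{'clock': 0.0, 'tool_pos': array([0.17667698, 0.59884083, 0.23791883]), 'eef_rot': array([ 1.42853204e-01,  9.89743458e-01, -9.19538358e-04, -6.26745515e-05]), 'opening': 0.9997488551471875}
side {'fx': 498.6733952145921, 'fy': 498.6733952145921, 'cx': 290.4631082692405, 'cy': 206.76423524824315, 'R': array([[ 0.93798537, -0.34659354,  0.00750797],
       [-0.20317116, -0.56713188, -0.79817474],
       [ 0.28090022,  0.74715082, -0.60237921]]), 't': array([-0.53177705,  0.11197413,  1.0794621 ])}
top {'fx': 402.28958511626087, 'fy': 402.28958511626087, 'cx': 284.6203709644381, 'cy': 209.42028996836873, 'R': array([[-0.00499339, -0.99985649,  0.01618827],
       [-0.99597449,  0.00352385, -0.08956784],
       [ 0.08949794, -0.01657036, -0.99584916]]), 't': array([-0.08421366,  0.50368983,  1.09063575])}
```

View pics/top0.png

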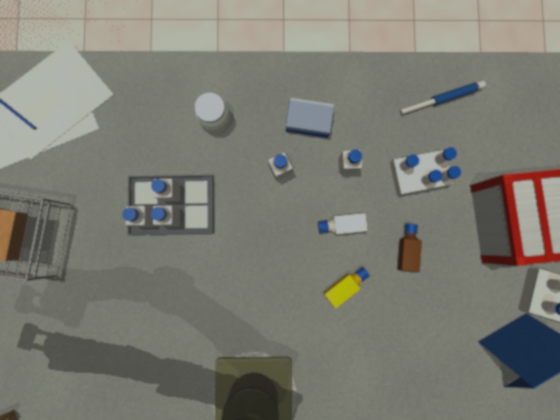

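View pics/side0.png

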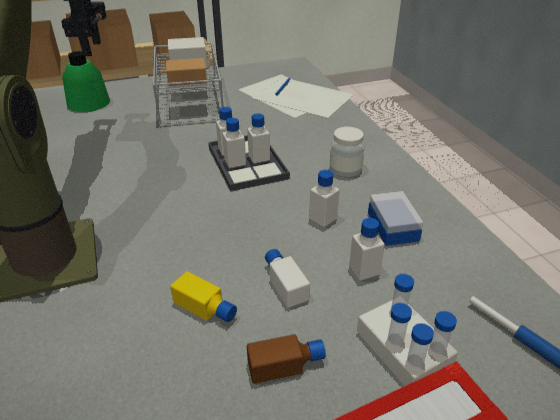

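Top view: the tray is at (171,205), with patches showing at (146,192), (196,192) and (196,217) and the set bottles' caps at (160,186), (131,215) and (159,214). The standing bottles have caps at (280,162) and (353,157). The jar is at (211,110), the tip box at (310,117) and the tube rack at (425,172).

Candidates for the fallen bottle are white (345,225), yellow (345,290) and brown (411,250). The description says white, so it's (345,225), with its cap at (323,227) towards +y. The side view agrees, with the white one lying at (288,280).

```bash
cat >h.py <<'E'
import numpy as np,cv2
from plant import r
from scipy.spatial.transform import Rotation as Ro
CI={n:r.camera_info(n) for n in('side','top')}
def ray(n,uv,z):
    c=CI[n];uv=np.atleast_2d(uv).astype(float)
    d=np.c_[(uv[:,0]-c['cx'])/c['fx'],(uv[:,1]-c['cy'])/c['fy'],np.ones(len(uv))]@c['R']
    o=-c['R'].T@c['t'];return o+d*((z-o[2])/d[:,2])[:,None]
def proj(n,X):
    c=CI[n];p=c['R']@np.array(X,float)+c['t'];return np.array([c['fx']*p[0]/p[2]+c['cx'],c['fy']*p[1]/p[2]+c['cy']])
def blobs(m,amin=20):
    cs,_=cv2.findContours(m.astype(np.uint8),cv2.RETR_EXTERNAL,cv2.CHAIN_APPROX_NONE)
    return [c for c in cs if cv2.contourArea(c)>amin]
def blue(im):
    h=cv2.cvtColor(im,cv2.COLOR_RGB2HSV);return (h[...,0]>100)&(h[...,0]<130)&(h[...,1]>140)
def white(im):
    h=cv2.cvtColor(im,cv2.COLOR_RGB2HSV);return (h[...,1]<45)&(h[...,2]>150)
def cen(c):
    M=cv2.moments(c);return np.array([M['m10'],M['m01']])/M['m00']
def tri(a,b):
    A=[];B=[]
    for n,uv in(('top',a),('side',b)):
        c=CI[n]
        for k,(f,cc) in enumerate((('fx','cx'),('fy','cy'))):
            w=(uv[k]-c[cc])/c[f];A.append(c['R'][k]-w*c['R'][2]);B.append(w*c['t'][2]-c['t'][k])
    return np.linalg.lstsq(np.array(A),np.array(B),rcond=None)[0]
def rel(pos,Rt):   # numbers for move_arm from the measured pose
    s=r.get_state();R0=Ro.from_quat(s['eef_rot'])
    d=R0.inv().apply(np.array(pos)-s['tool_pos'])*1e3;v=(R0.inv()*Rt).as_rotvec(degrees=True)
    return np.round(d,1),np.round(v,1)
def tool(yaw,tilt=0): # tool y at angle yaw (deg) in plan; tilt about tool y (deg)
    a=np.radians(yaw);y=np.array([np.cos(a),np.sin(a),0]);z=np.array([0,0,-1.]);x=np.cross(y,z)
    return Ro.from_matrix(np.c_[x,y,z])*Ro.from_euler('y',tilt,degrees=True)
E
python3 - <<'E'
from h import *
t=cv2.imread('pics/top0.png')[:,:,::-1].copy();s=cv2.imread('pics/side0.png')[:,:,::-1].copy()
for n,im in(('top',t),('side',s)):
    for c in blobs(blue(im)):
        print(n,'blue',cen(c).round(1),cv2.contourArea(c),ray(n,cen(c),.125)[0].round(4)[:2])
g=cv2.cvtColor(t,cv2.COLOR_RGB2GRAY)
m=np.zeros_like(g);m[165:245,118:224]=g[165:245,118:224]<85
cs=blobs(m,300)
for c in cs:
    re=cv2.minAreaRect(c);b=ray('top',cv2.boxPoints(re),.02);print('tray',re,b[:,:2].round(4).tolist(),b.mean(0).round(4))
for c in blobs(white(t),100):
    u=cen(c)
    if 120<u[0]<400 and 130<u[1]<260: re=cv2.minAreaRect(c);print('white',re,ray('top',re[0],.0088)[0].round(4), 'z50',ray('top',cv2.boxPoints(re),.05)[:,:2].round(4).tolist())
a=cv2.resize(t[130:250,260:380],(600,600),interpolation=cv2.INTER_CUBIC)
cv2.imwrite('pics/crop1.png',a[:,:,::-1])
E
```

```text
top blue [527.1 349.8] 3378.5 [ 0.145 -0.68 ]
top blue [362.5 273.2] 60.0 [ 0.3342 -0.2777]
top blue [410.9 227.8] 68.0 [ 0.4465 -0.4023]
top blue [322.9 226.5] 63.0 [ 0.4508 -0.1806]
top blue [157.4 213.5] 82.5 [0.4852 0.2334]
top blue [129.1 213.9] 80.0 [0.4843 0.3038]
top blue [157.9 185.3] 76.0 [0.5561 0.234 ]
top blue [435.2 175.7] 86.0 [ 0.5792 -0.4691]
top blue [453.7 172. ] 91.0 [ 0.5887 -0.517 ]
top blue [411.9 160.2] 83.5 [ 0.6195 -0.4107]
top blue [280.  160.7] 86.0 [ 0.6186 -0.0735]
top blue [354.6 155.9] 100.0 [ 0.6306 -0.2641]
top blue [449.4 153.1] 91.5 [ 0.6376 -0.5081]
top blue [456.  93.] 262.0 [ 0.7967 -0.532 ]
side blue [316.6 349.7] 248.5 [ 0.4207 -0.5056]
side blue [538.3 345. ] 704.0 [ 0.7394 -0.6122]
side blue [422.  333.9] 330.5 [ 0.585 -0.534]
side blue [445.1 321.2] 319.5 [ 0.6332 -0.5249]
side blue [400.7 312.7] 290.5 [ 0.5759 -0.4856]
side blue [225.8 311. ] 274.5 [ 0.3122 -0.3863]
side blue [403.8 282.6] 252.5 [ 0.6152 -0.4285]
side blue [271.7 255. ] 110.0 [ 0.424  -0.2856]
side blue [385.9 230.6] 797.5 [ 0.6545 -0.2947]
side blue [325.1 177.8] 187.5 [ 
[... 358 characters left out ...]
], [0.4419, 0.1113], [0.4429, 0.3413]] [0.5203 0.2278 0.02  ]
white ((347.44061279296875, 223.4059295654297), (17.413150787353516, 37.21438980102539), 84.2894058227539) [ 0.4646 -0.2625  0.0088] z50 [[0.481, -0.2032], [0.4907, -0.3039], [0.4438, -0.3075], [0.4343, -0.2072]]
white ((196.0, 216.5), (21.0, 20.0), 90.0) [0.4857 0.1608 0.0088] z50 [[0.5111, 0.1797], [0.5109, 0.126], [0.4543, 0.1253], [0.4545, 0.1788]]
white ((146.5, 192.5), (21.0, 23.0), 90.0) [0.5536 0.3    0.0088] z50 [[0.5768, 0.3181], [0.5766, 0.2563], [0.5195, 0.2549], [0.5197, 0.3165]]
white ((196.0, 191.5), (21.0, 20.0), 90.0) [0.556  0.1619 0.0088] z50 [[0.5792, 0.1809], [0.579, 0.1269], [0.5218, 0.1261], [0.522, 0.1799]]
```

View pics/crop1.png

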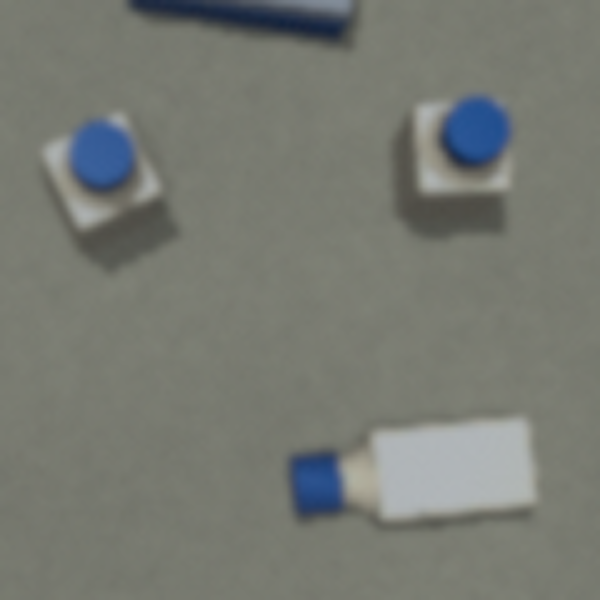

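The crop shows the white fallen bottle as expected, with cap at crop (318,485), body to (533,460) and axis about 96° in plan. The left upright bottle is turned about 29° and the right one about 3.5°.

```bash
python3 - <<'E'
from h import *
print('A',tri((280,160.7),(325.1,177.8)).round(4),'F',tri((322.9,226.5),(271.7,255)).round(4),ray('top',(322.9,226.5),.034)[0])
s=cv2.imread('pics/side0.png')[:,:,::-1].copy();t=cv2.imread('pics/top0.png')[:,:,::-1].copy()
# B cap in side: split off from the tip box
m=blue(s);m[:,380:]=0;
for c in blobs(m):
    if cen(c)[1]<240 and cen(c)[0]>300: print(cen(c))
B=[c for c in blobs(m) if 350<cen(c)[0]<385 and cen(c)[1]<250]
for c in B: print('B',tri((354.6,155.9),cen(c)).round(4))
# yaw & base of uprights: white+shadow-free contour corners
for nm,(x0,y0,x1,y1) in dict(A=(265,148,298,182),B=(338,145,368,175)).items():
    k=np.zeros(t.shape[:2],np.uint8);mm=white(t)|blue(t);k[y0:y1,x0:x1]=mm[y0:y1,x0:x1]
    c=max(blobs(k),key=cv2.contourArea);re=cv2.minAreaRect(c);print(nm,re,ray('top',cv2.boxPoints(re),.088)[:,:2].round(4).tolist(), ray('top',re[0],.07)[0].round(4))
p=.104
for nm,x,y,yaw in(('A',.619,-.074,119),('A',.619,-.074,29)):
    print(nm,rel((x,y,.265),tool(yaw)))
E
```

```text
A [ 0.6213 -0.0739  0.1165] F [ 0.4547 -0.1907  0.0335] [ 0.45507433 -0.19069612  0.034     ]
[370.61149425 224.04965517]
[325.11644444 177.83555556]
B [ 0.6337 -0.2652  0.1239]
A ((280.0, 160.5), (11.0, 10.0), 90.0) [[0.6418, -0.0606], [0.6417, -0.087], [0.6123, -0.0869], [0.6123, -0.0605]] [ 0.6309 -0.0739  0.07  ]
B ((354.5000305175781, 156.00001525878906), (10.60660171508789, 12.020814895629883), 45.0) [[0.6375, -0.2497], [0.6604, -0.2727], [0.6401, -0.2922], [0.6173, -0.2692]] [ 0.6429 -0.2745  0.07  ]
A (array([-614.6, -520.4,  -26.1]), array([ -0.1,  -0. , -45.4]))
A (array([-614.6, -520.4,  -26.1]), array([-0.1,  0. , 44.6]))
```

move_arm --targets '[[[1,-310,-260,-26,0,0,-22],[1,-614,-520,-26,0,0,-45],[1,-614,-520,-26,0,0,-45],[1,-614,-520,-26,0,0,-45],[1,-614,-520,-26,0,0,-45],[1,-614,-520,-26,0,0,-45],[1,-614,-520,-26,0,0,-45],[1,-614,-520,-26,0,0,-45],[1,-614,-520,-26,0,0,-45],[1,-614,-520,-26,0,0,-45]]]'

```text
clock: 1.35
tool_pos: [0.5206, 0.0756, 0.2593]
eef_rot: [-0.247, 0.969, 0.0, -0.0]
contact_force: [0.8, 1.3, 1.4]
opening: 0.995
finger_force: 0.0
```

move_arm --targets '[[[0.7,0,0,0,0,0,0],[0.7,0,0,0,0,0,0]]]'

```text
clock: 1.6
tool_pos: [0.5193, 0.0779, 0.2591]
eef_rot: [-0.247, 0.969, 0.0, -0.0]
contact_force: [-0.1, 0.1, -0.3]
opening: 0.798
finger_force: 0.0
```

```bash
python3 - <<'E'
from h import *
s=r.get_state();print(s['clock'],s['q'].round(2),s['tool_pos'],rel((.620,-.074,.265),tool(119)),rel((.620,-.074,.265),tool(29)))
E
```

```text
1.6 [ 0.07  0.56 -0.5   1.83  0.35  0.84  1.48] [0.5192804  0.07794084 0.25907371] (array([ -15.8, -181.6,   -6.1]), array([ 0.1, -0. , -0.4])) (array([ -15.8, -181.6,   -6.1]), array([ 0. , -0.1, 89.6]))
```

move_arm --targets '[[[0.7,-16,-182,-6,0,0,0],[0.7,-16,-182,-6,0,0,0],[0.7,-16,-182,-6,0,0,0],[0.7,-16,-182,-6,0,0,0],[0.7,-16,-182,50,0,0,0],[0.7,-16,-182,100,0,0,0],[0.7,-16,-182,100,0,0,0]]]'

```text
clock: 2.48
tool_pos: [0.6174, -0.0717, 0.1563]
eef_rot: [-0.249, 0.969, 0.002, -0.004]
contact_force: [-0.0, 0.4, 0.2]
opening: 0.701
finger_force: 0.0
```

```bash
python3 - <<'E'
from h import *
s=r.get_state();print(s['clock'],s['tool_pos'],rel((.620,-.074,.104),tool(119)))
t=r.snapshot('top');d=r.snapshot('side')
u,v=proj('side',(.62,-.074,.12)).astype(int);a=cv2.resize(d[v-60:v+60,u-60:u+60],(500,500),interpolation=2)
u,v=proj('top',(.62,-.074,.12)).astype(int);b=cv2.resize(t[v-30:v+30,u-30:u+30],(300,300),interpolation=2)
cv2.imwrite('pics/a1.png',np.hstack([a,cv2.copyMakeBorder(b,0,200,0,0,0)])[:,:,::-1])
E
```

```text
2.475 [ 0.61738465 -0.07167404  0.15625174] (array([-1.5, -3.6, 52.2]), array([ 0.3, -0.4, -0.2]))
```

View pics/a1.png

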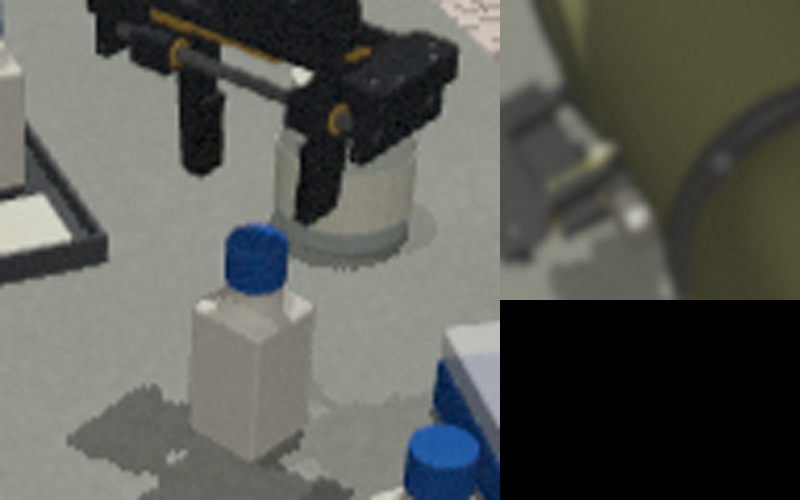

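The side view shows the fingers at crop (200,170) and (320,215), straddling the cap at (257,250). That's aligned, so I'll go down and grip.

move_arm --targets '[[[0.7,0,0,30,0,0,0],[0.7,0,0,54,0,0,0],[0.7,0,0,54,0,0,0],[0.3,0,0,54,0,0,0],[0.3,0,0,54,0,0,0],[0.3,0,0,54,0,0,0],[0.3,0,0,54,0,0,0]]]' --newtons 30

```text
clock: 3.45
tool_pos: [0.6215, -0.0744, 0.1063]
eef_rot: [-0.247, 0.969, -0.0, 0.001]
contact_force: [-1.1, -0.6, 5.5]
opening: 0.375
finger_force: 30.0
```

move_arm --targets '[[[0.3,0,0,0,0,0,0],[0.3,0,0,0,0,0,0],[0.3,0,0,-30,0,0,0],[0.3,0,0,-80,0,0,0],[0.3,0,0,-130,0,0,0],[0.3,0,0,-165,0,0,0],[0.3,0,0,-165,0,0,0]]]'

```text
clock: 4.32
tool_pos: [0.6223, -0.0746, 0.2726]
eef_rot: [-0.247, 0.969, -0.001, 0.002]
contact_force: [-0.3, -0.9, -3.1]
opening: 0.38
finger_force: 30.0
```

```bash
python3 - <<'E'
from h import *
s=r.get_state();print(s['clock'],s['tool_pos'],s['opening'],s['finger_force'])
for y in (89.5,):
  for P in((.485,.161),(.555,.161),(.555,.301)):print(rel((*P,.265),tool(y)))
E
```

```text
4.325 [ 0.62230885 -0.07463751  0.27262817] 0.38048125204105726 29.988709520548582
(array([  8.1, 272.6,   6.9]), array([-0.1,  0.3, 29. ]))
(array([-53.4, 239.2,   7.3]), array([-0.1,  0.3, 29. ]))
(array([-120.3,  362.2,    7.3]), array([-0.1,  0.3, 29. ]))
```

move_arm --targets '[[[0.3,-15,45,0,0,0,4],[0.3,-30,91,0,0,0,8],[0.3,-45,136,0,0,0,12],[0.3,-60,181,0,0,0,16],[0.3,-75,226,0,0,0,20],[0.3,-90,272,0,0,0,24],[0.3,-105,317,0,0,0,27],[0.3,-120,362,0,0,0,29],[0.3,-120,362,0,0,0,29],[0.3,-120,362,0,0,0,29]]]'

```text
clock: 5.58
tool_pos: [0.5526, 0.2991, 0.2682]
eef_rot: [0.004, 1.0, -0.002, -0.001]
contact_force: [0.9, -1.1, -2.8]
opening: 0.373
finger_force: 30.0
```

```bash
python3 - <<'E'
from h import *
s=r.get_state();print(s['clock'],s['tool_pos'],s['opening'],s['finger_force'],s['qd'].round(3))
print(rel((.555,.301,.124),tool(89.7)))
E
```

```text
5.575 [0.55259529 0.29913686 0.26823663] 0.37310982113225777 29.99033946543932 [ 0.029 -0.012  0.018 -0.003 -0.     0.003 -0.001]
(array([ -2.8,   2.4, 144.2]), array([-0.2, -0.2, -0.1]))
```

move_arm --targets '[[[0.3,-2,2,40,0,0,0],[0.3,-2,2,80,0,0,0],[0.3,-2,2,115,0,0,0],[0.3,-2,2,130,0,0,0],[0.3,-2,2,138,0,0,0],[0.3,-2,2,138,0,0,0],[0.3,-2,2,138,0,0,0]]]'

```text
clock: 6.45
tool_pos: [0.556, 0.3031, 0.1336]
eef_rot: [0.004, 1.0, 0.001, 0.001]
contact_force: [-0.4, -0.1, -1.3]
opening: 0.377
finger_force: 30.0
```

```bash
python3 - <<'E'
from h import *
s=r.get_state();print(s['clock'],s['tool_pos'],s['opening'],s['contact_force'])
t=r.snapshot('top');d=r.snapshot('side')
u,v=proj('side',(.52,.231,.06)).astype(int);a=cv2.resize(d[v-60:v+60,u-60:u+60],(400,400),interpolation=2)
u,v=proj('top',(.52,.231,.06)).astype(int);b=cv2.resize(t[v-60:v+60,u-60:u+60],(400,400),interpolation=2)
cv2.imwrite('pics/a2.png',np.hstack([a,b])[:,:,::-1])
E
```

```text
6.45 [0.5560244  0.30305579 0.13363602] 0.3772189010064087 [-0.44159172 -0.06155055 -1.2911677 ]
```

View pics/a2.png

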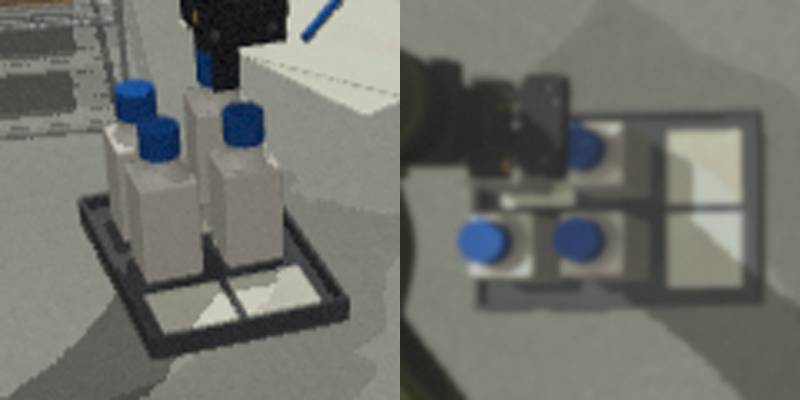

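The bottle hangs square behind the set bottles, with its cap at crop (205,70) in the side view. Both look clear, so I'll lower it gently.

move_arm --targets '[[[0.3,0,-2,5,0,0,0],[0.3,0,-2,9,0,0,0],[0.3,0,-2,12,0,0,0],[0.3,0,-2,14,0,0,0],[0.3,0,-2,16,0,0,0],[0.3,0,-2,17,0,0,0],[0.3,0,-2,17,0,0,0]]]'

```text
clock: 7.42
tool_pos: [0.5552, 0.3006, 0.1153]
eef_rot: [0.004, 1.0, -0.0, -0.0]
contact_force: [-0.6, -0.1, -1.9]
opening: 0.381
finger_force: 30.0
```

move_arm --targets '[[[0.3,0,0,1,0,0,0],[0.3,0,0,2,0,0,0],[0.3,0,0,2,0,0,0],[0.3,0,0,2,0,0,0]]]'

```text
clock: 7.92
tool_pos: [0.5555, 0.301, 0.1143]
eef_rot: [0.004, 1.0, 0.0, 0.001]
contact_force: [-1.8, -0.5, 5.9]
opening: 0.378
finger_force: 30.0
```

move_arm --targets '[[[0.53,0,0,0,0,0,0],[0.53,0,0,0,0,0,0],[0.53,0,0,0,0,0,0],[0.53,0,0,-20,0,0,0],[0.53,0,0,-60,0,0,0],[0.6,0,0,-110,0,0,0],[0.7,0,0,-150,0,0,0],[0.7,0,0,-150,0,0,0]]]'

```text
clock: 8.93
tool_pos: [0.5569, 0.302, 0.2669]
eef_rot: [0.004, 1.0, 0.002, 0.003]
contact_force: [0.5, -0.1, -2.1]
opening: 0.702
finger_force: 0.0
```

```bash
python3 - <<'E'
from h import *
s=r.get_state();print(s['clock'],s['tool_pos'],s['opening'],s['q'].round(2))
print(rel((.632,-.265,.26),tool(94)))
E
```

```text
8.925 [0.55686588 0.30195826 0.2668819 ] 0.7023960144225584 [-0.39  0.68 -0.33  1.51  0.25  0.99  0.78]
(array([ -79.6, -566.4,    5. ]), array([ 0.2,  0.4, -4.5]))
```

move_arm --targets '[[[0.7,-8,-57,5,0,0,0],[0.7,-16,-114,5,0,0,-1],[0.7,-24,-171,5,0,0,-2],[0.7,-32,-228,5,0,0,-2],[0.7,-40,-285,5,0,0,-2],[0.7,-48,-342,5,0,0,-3],[0.7,-56,-399,5,0,0,-3],[0.7,-64,-456,5,0,0,-4],[0.7,-72,-513,5,0,0,-4],[0.7,-80,-566,5,0,0,-4.2]]]'

```text
clock: 10.18
tool_pos: [0.6301, -0.2681, 0.2566]
eef_rot: [-0.033, 0.999, 0.0, -0.001]
contact_force: [0.2, 0.5, -0.1]
opening: 0.699
finger_force: 0.0
```

move_arm --targets '[[[0.7,0,0,0,0,0,0],[0.7,0,0,0,0,0,0],[0.7,0,0,0,0,0,0]]]'

```text
clock: 10.55
tool_pos: [0.631, -0.2636, 0.2579]
eef_rot: [-0.034, 0.999, 0.001, -0.0]
contact_force: [-0.2, -0.2, 0.1]
opening: 0.699
finger_force: 0.0
```

```bash
python3 - <<'E'
from h import *
s=r.get_state();print(s['clock'],s['tool_pos'],s['q'].round(2))
print(rel((.633,-.265,.104),tool(93.7)))
E
```

```text
10.55 [ 0.63104741 -0.26358376  0.25791201] [ 0.52  0.77 -0.39  1.33  0.3   1.09  1.73]
(array([ -2. ,  -1.8, 153.9]), array([ 0.1, -0. ,  0.2]))
```

move_arm --targets '[[[0.7,-2,-2,50,0,0,0],[0.7,-2,-2,100,0,0,0],[0.7,-2,-2,135,0,0,0],[0.7,-2,-2,153,0,0,0],[0.7,-2,-2,153,0,0,0],[0.3,-2,-2,153,0,0,0],[0.3,-2,-2,153,0,0,0],[0.3,-2,-2,153,0,0,0],[0.3,-2,-2,153,0,0,0],[0.3,-2,-2,153,0,0,0]]]'

```text
clock: 11.8
tool_pos: [0.6338, -0.2676, 0.1064]
eef_rot: [-0.033, 0.999, -0.0, 0.001]
contact_force: [-0.3, 0.8, 5.1]
opening: 0.379
finger_force: 30.0
```

move_arm --targets '[[[0.3,0,0,0,0,0,0],[0.3,0,0,-30,0,0,0],[0.3,0,0,-80,0,0,0],[0.3,0,0,-130,0,0,0],[0.3,0,0,-165,0,0,0],[0.3,0,0,-165,0,0,0]]]'

```text
clock: 12.55
tool_pos: [0.6344, -0.2684, 0.2728]
eef_rot: [-0.033, 0.999, -0.001, 0.002]
contact_force: [-0.4, -0.2, -2.1]
opening: 0.376
finger_force: 30.0
```

```bash
python3 - <<'E'
from h import *
s=r.get_state();print(s['clock'],s['tool_pos'],s['opening'],s['finger_force'])
print(rel((.555,.161,.265),tool(90)))
E
```

```text
12.55 [ 0.63439943 -0.26839625  0.27282544] 0.3760640876776722 29.960461892187595
(array([ 51.3, 433.7,   6.6]), array([-0.1,  0.3,  3.7]))
```

move_arm --targets '[[[0.3,6,50,0,0,0,0],[0.3,12,100,0,0,0,0],[0.3,18,150,0,0,0,1],[0.3,24,200,0,0,0,2],[0.3,30,250,0,0,0,2],[0.3,36,300,0,0,0,3],[0.3,42,350,0,0,0,3.5],[0.3,48,400,0,0,0,3.5],[0.3,51,433,6,0,0,3.5],[0.3,51,433,6,0,0,3.5]]]'

```text
clock: 13.8
tool_pos: [0.5512, 0.1641, 0.262]
eef_rot: [-0.006, 1.0, 0.0, -0.002]
contact_force: [-0.4, -1.5, -1.7]
opening: 0.376
finger_force: 30.0
```

move_arm --targets '[[[0.3,0,0,0,0,0,0],[0.3,0,0,0,0,0,0],[0.3,0,0,40,0,0,0],[0.3,0,0,80,0,0,0],[0.3,0,0,115,0,0,0],[0.3,0,0,130,0,0,0],[0.3,0,0,138,0,0,0],[0.3,0,0,138,0,0,0],[0.3,0,0,138,0,0,0]]]'

```text
clock: 14.92
tool_pos: [0.5545, 0.1612, 0.1275]
eef_rot: [-0.002, 1.0, 0.0, 0.001]
contact_force: [0.5, -0.7, -3.2]
opening: 0.374
finger_force: 30.0
```

```bash
python3 - <<'E'
from h import *
s=r.get_state();print(s['clock'],s['tool_pos'],s['opening'],s['contact_force'])
print(rel((.555,.161,.1155),tool(90)))
E
```

```text
14.925 [0.55453084 0.16120097 0.12751888] 0.3741362050985987 [ 0.53070144 -0.7225696  -3.17329179]
(array([-0.4, -0.2, 12. ]), array([0. , 0.1, 0.3]))
```

move_arm --targets '[[[0.3,0,0,5,0,0,0],[0.3,0,0,9,0,0,0],[0.3,0,0,11,0,0,0],[0.3,0,0,12,0,0,0],[0.3,0,0,13,0,0,0],[0.3,0,0,14,0,0,0],[0.3,0,0,14,0,0,0],[0.3,0,0,14,0,0,0]]]'

```text
clock: 15.92
tool_pos: [0.5543, 0.1614, 0.1142]
eef_rot: [-0.002, 1.0, 0.0, 0.001]
contact_force: [-2.2, -0.3, 11.8]
opening: 0.378
finger_force: 29.9
```

move_arm --targets '[[[0.53,0,0,0,0,0,0],[0.53,0,0,0,0,0,0],[0.53,0,0,0,0,0,0],[0.53,0,0,-20,0,0,0],[0.53,0,0,-60,0,0,0],[0.6,0,0,-110,0,0,0],[0.7,0,0,-150,0,0,0],[0.7,0,0,-150,0,0,0]]]'

```text
clock: 16.92
tool_pos: [0.5556, 0.1617, 0.2654]
eef_rot: [-0.002, 1.0, 0.001, 0.003]
contact_force: [-0.4, 0.6, -0.3]
opening: 0.7
finger_force: 0.0
```

```bash
python3 - <<'E'
from h import *
s=r.get_state();print(s['clock'],s['tool_pos'],s['q'].round(2))
T=tool(5.7,-40);z=T.apply([0,0,1]);x=T.apply([1,0,0]);print(z,x)
g=np.array([.4548,-.189,.026])+.014*z
print('tcp',g,rel(g-.12*z,T),rel(g,T))
t=r.snapshot('top')
for c in blobs(blue(t)):print(cen(c).round(1),end=' ')
E
```

```text
16.925 [0.55556909 0.1617433  0.26543234] [-0.15  0.61 -0.37  1.68  0.26  0.9   0.96]
[ 0.0638415  -0.63960939 -0.76604444] [-0.07608334  0.76225679 -0.64278761]
tcp [ 0.45569378 -0.19795453  0.01527538] (array([ 109.8, -282.9,  156.8]), array([ 29.8, -32.2,  80.7])) (array([ 103. , -359.9,  248.6]), array([ 29.8, -32.2,  80.7]))
[527.1 349.9] [362.5 273.2] [410.8 227.8] [322.9 226.5] [186.  189.7] [435.2 175.7] [453.7 172. ] [411.9 160.2] [449.4 153.1] [456.  93.]
```

move_arm --targets '[[[0.7,11,-35,0,3,-3.5,9],[0.7,22,-70,0,6,-7,18],[0.7,33,-105,0,9,-10.5,27],[0.7,44,-140,20,12,-14,36],[0.7,55,-175,50,15,-17.5,45],[0.7,66,-210,80,18,-21,54],[0.7,77,-245,100,21,-24.5,63],[0.7,95,-265,130,25,-28,72],[0.7,110,-283,157,29.8,-32.2,80.7],[0.7,110,-283,157,29.8,-32.2,80.7]]]'

```text
clock: 18.23
tool_pos: [0.443, -0.1228, 0.1021]
eef_rot: [0.626, 0.699, -0.237, 0.251]
contact_force: [0.6, 0.1, 0.6]
opening: 0.7
finger_force: 0.0
```

move_arm --targets '[[[0.7,0,0,0,0,0,0],[0.7,0,0,0,0,0,0],[0.7,0,0,0,0,0,0]]]'

```text
clock: 18.6
tool_pos: [0.4458, -0.1223, 0.1067]
eef_rot: [0.63, 0.697, -0.23, 0.252]
contact_force: [-0.6, -1.4, -0.3]
opening: 0.697
finger_force: 0.0
```

```bash
python3 - <<'E'
from h import *
s=r.get_state();print(s['clock'],s['tool_pos'],s['q'].round(2))
T=tool(5.7,-40);z=T.apply([0,0,1])
g=np.array([.4548,-.189,.026])+.014*z
print(rel(g-.12*z,T),rel(g,T))
t=r.snapshot('top');d=r.snapshot('side')
u,v=proj('side',(.455,-.19,.06)).astype(int);a=cv2.resize(d[v-70:v+70,u-70:u+70],(400,400),interpolation=2)
u,v=proj('top',(.455,-.19,.06)).astype(int);b=cv2.resize(t[v-60:v+60,u-60:u+60],(400,400),interpolation=2)
cv2.imwrite('pics/f1.png',np.hstack([a,b])[:,:,::-1])
E
```

```text
18.6 [ 0.44577432 -0.12230856  0.10670014] [-0.72  1.08  0.76  2.29  0.58  0.06 -0.74]
(array([ 0.3,  2.4, -1. ]), array([-0.1, -0. ,  0.1])) (array([  0.3,   2.7, 119. ]), array([-0.1, -0. ,  0.1]))
```

View pics/f1.png

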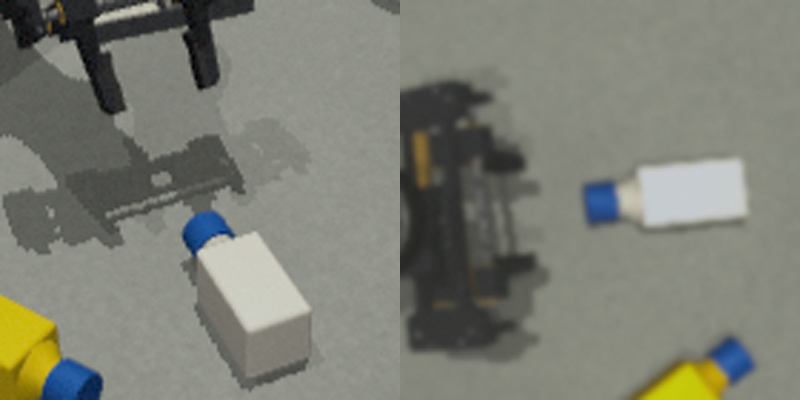

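The fallen white bottle is ahead of the open fingers, with cap at crop (600,203) in the top view and (207,230) in the side view. Joint 6 is close to its limit at this tilt, so I'll grasp with a smaller one.

```bash
python3 - <<'E'
from h import *
T=tool(5.7,-25);z=T.apply([0,0,1])
g=np.array([.4548,-.189,.026])+.013*z
print(g,rel(g-.08*z,T),rel(g,T))
E
```

```text
[ 0.45534567 -0.19446687  0.014218  ] (array([-17.3,   2.6,  40. ]), array([-0.2, 15. ,  0.1])) (array([  3.5,   2.9, 117.2]), array([-0.2, 15. ,  0.1]))
```

move_arm --targets '[[[0.7,-8,2,15,0,7,0],[0.7,-17,2.5,38,0,15,0],[0.7,-17,2.5,40,0,15,0],[0.7,-12,2.5,60,0,15,0],[0.7,-6,2.5,83,0,15,0],[0.7,-1,2.5,100,0,15,0],[0.7,2,2.5,110,0,15,0],[0.7,2,2.5,110,0,15,0],[0.7,2,2.5,110,0,15,0]]]'

```text
clock: 19.82
tool_pos: [0.4541, -0.1912, 0.0206]
eef_rot: [0.654, 0.724, -0.148, 0.16]
contact_force: [0.5, 0.2, 0.0]
opening: 0.698
finger_force: 0.0
```

```bash
python3 - <<'E'
from h import *
s=r.get_state();print(s['clock'],s['tool_pos'],s['q'].round(2),s['contact_force'])
T=tool(5.7,-25);z=T.apply([0,0,1])
g=np.array([.4548,-.189,.026])+.013*z
print(g,rel(g,T))
E
```

```text
19.825 [ 0.45411249 -0.19123339  0.02055136] [-0.04  0.99  0.09  2.24  1.9   0.38 -1.8 ] [0.54653047 0.23169588 0.00184564]
[ 0.45534567 -0.19446687  0.014218  ] (array([-0.3,  0.9,  7.1]), array([-0.3,  0.2,  0.2]))
```

move_arm --targets '[[[0.7,0,1,6,0,0,0],[0.7,0,1,6,0,0,0],[0.3,0,1,6,0,0,0],[0.3,0,1,6,0,0,0],[0.3,0,1,6,0,0,0],[0.3,0,1,6,0,0,0],[0.3,0,1,6,0,0,0]]]' --newtons 50

```text
clock: 20.7
tool_pos: [0.4553, -0.1938, 0.0146]
eef_rot: [0.654, 0.724, -0.148, 0.159]
contact_force: [0.2, 1.8, 0.2]
opening: 0.379
finger_force: 50.0
```

```bash
python3 - <<'E'
from h import *
s=r.get_state();print(s['clock'],s['tool_pos'],s['q'].round(2),s['contact_force'],s['opening'])
p=s['tool_pos']
for tl in(5,35,60):
    print(tl,rel((.47,-.13,.25),tool(5.7,tl)))
E
```

```text
20.7 [ 0.45527342 -0.19381211  0.01457332] [-0.03  1.    0.08  2.23  1.91  0.39 -1.81] [0.16467177 1.81041486 0.22043519] 0.3792419635209901
5 (array([ -43.9,   19.6, -239.6]), array([-0.3, 30.1,  0.1]))
35 (array([ -43.9,   19.6, -239.6]), array([-0.4, 60.1, -0. ]))
60 (array([ -43.9,   19.6, -239.6]), array([-0.4, 85.1, -0.1]))
```

move_arm --targets '[[[0.3,-5,2,-20,0,0,0],[0.3,-10,4,-60,0,6,0],[0.3,-18,8,-100,0,14,0],[0.3,-26,11,-140,0,22,0],[0.3,-34,15,-180,0,30,0],[0.3,-40,18,-215,0,38,0],[0.3,-44,20,-238,0,46,0],[0.3,-44,20,-238,0,53,0],[0.3,-44,20,-238,0,60,0],[0.3,-44,20,-238,0,60,0]]]'

```text
clock: 21.95
tool_pos: [0.4697, -0.1337, 0.2476]
eef_rot: [0.643, 0.704, 0.2, -0.225]
contact_force: [0.0, 0.0, -1.2]
opening: 0.374
finger_force: 50.0
```

```bash
python3 - <<'E'
from h import *
s=r.get_state();print(s['clock'],s['tool_pos'],s['q'].round(2),s['contact_force'],s['opening'])
R=Ro.from_quat(s['eef_rot']).as_matrix();print(R.round(3))
print(rel((.50,-.13,.25),tool(5.7,62)))
t=r.snapshot('top');d=r.snapshot('side')
u,v=proj('side',(.47,-.13,.2)).astype(int);a=cv2.resize(d[max(v-90,0):v+90,u-90:u+90],(500,500),interpolation=2)
cv2.imwrite('pics/f2.png',a[:,:,::-1])
E
```

```text
21.95 [ 0.46966048 -0.1337263   0.24756678] [ 1.01  0.86 -0.95  1.72  0.09  1.04  0.23] [ 0.03919437  0.04122327 -1.16687989] 0.3736864403984358
[[-0.073  0.996 -0.06 ]
 [ 0.815  0.094  0.571]
 [ 0.574 -0.008 -0.819]]
(array([ 2.2, 30.5, -1.7]), array([-0.1, 26.9, -0.5]))
```

View pics/f2.png

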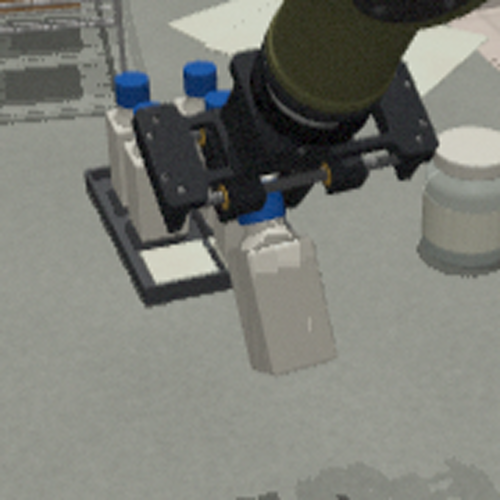

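The bottle is held by the cap at crop (262,205), leaning with its base to the near right, at (290,360). I'll turn it the rest of the way.

move_arm --targets '[[[0.3,0,6,0,0,7,0],[0.3,0,12,0,0,14,0],[0.3,0,18,0,0,21,0],[0.3,2,25,0,0,28,0],[0.3,2,30,0,0,30,0],[0.3,2,30,0,0,30,0],[0.3,2,30,0,0,30,0],[0.3,2,30,0,0,30,0]]]'

```text
clock: 23.05
tool_pos: [0.5, -0.1258, 0.2504]
eef_rot: [0.568, 0.626, 0.357, -0.399]
contact_force: [-0.5, -0.4, -1.5]
opening: 0.375
finger_force: 50.0
```

```bash
cat >>h.py <<'E'
def edges(im,x0,y0,x1,y1):
    "white body blob in box: rect points"
    k=np.zeros(im.shape[:2],np.uint8);k[y0:y1,x0:x1]=white(im)[y0:y1,x0:x1];return max(blobs(k),key=cv2.contourArea)
E
python3 - <<'E'
from h import *
s=r.get_state();print(s['clock'],s['tool_pos'],s['q'].round(2),s['contact_force'],s['opening'],s['moment'])
R=Ro.from_quat(s['eef_rot']);print(R.as_matrix().round(3))
p=s['tool_pos']
d=r.snapshot('side')
g=p-.013*R.as_matrix()[:,2];print('cap',g)
u,v=proj('side',g+[0,0,-.05]).astype(int);y0,x0=max(v-60,0),u-60;a=cv2.resize(d[y0:y0+120,x0:x0+120],(600,600),interpolation=2)
# expected vertical bottle outline at this place
for e in ((-.025,-.025),(.025,-.025),(-.025,.025)):
    q=[proj('side',g+[*e,h]) for h in(-.117,-.029)]
    q=[tuple(((w-[x0,y0])*5).astype(int).tolist()) for w in q];cv2.line(a,q[0],q[1],(255,0,0),1)
cv2.imwrite('pics/f3.png',a[:,:,::-1])
E
```

```text
23.05 [ 0.50001498 -0.12577896  0.25041248] [ 1.07  1.18 -1.05  1.49 -0.11  1.3   0.37] [-0.48422566 -0.44573206 -1.51080057] 0.3746728917254834 [-1.19886946 -0.06820623 -0.0532215 ]
[[-0.038  0.995 -0.093]
 [ 0.425  0.1    0.9  ]
 [ 0.904 -0.005 -0.427]]
cap [ 0.50122479 -0.13747353  0.25595985]
```

View pics/f3.png

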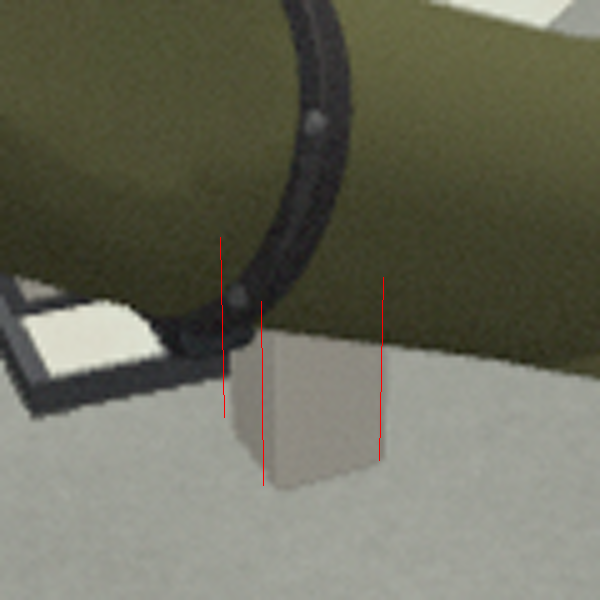

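The visible lower body edge at crop (275,335) to (277,490) is parallel to the drawn vertical, so the bottle is upright. I'll lower it to the bench.

move_arm --targets '[[[0.3,-27,0,13,0,0,0],[0.3,-54,0,26,0,0,0],[0.3,-81,0,38,0,0,0],[0.3,-99,0,47,0,0,0],[0.3,-108,0.5,51,0,0,0],[0.3,-113,0.5,53,0,0,0],[0.3,-113,0.5,53,0,0,0],[0.3,-113,0.5,53,0,0,0]]]'

```text
clock: 24.1
tool_pos: [0.5002, -0.1263, 0.1255]
eef_rot: [0.568, 0.625, 0.358, -0.399]
contact_force: [-0.6, -0.8, -1.1]
opening: 0.373
finger_force: 50.0
```

move_arm --targets '[[[0.3,-1.8,0,0.8,0,0,0],[0.3,-3.6,0,1.7,0,0,0],[0.3,-5.4,0,2.5,0,0,0],[0.3,-7.2,0,3.4,0,0,0],[0.3,-7.2,0,3.4,0,0,0]]]'

```text
clock: 24.72
tool_pos: [0.4997, -0.1262, 0.1166]
eef_rot: [0.568, 0.624, 0.358, -0.4]
contact_force: [0.6, -0.3, -1.7]
opening: 0.375
finger_force: 50.0
```

move_arm --targets '[[[0.3,-0.9,0,0.4,0,0,0],[0.3,-1.8,0,0.8,0,0,0],[0.3,-2.7,0,1.2,0,0,0],[0.3,-2.7,0,1.2,0,0,0]]]'

```text
clock: 25.22
tool_pos: [0.5002, -0.1257, 0.1162]
eef_rot: [0.567, 0.624, 0.359, -0.4]
contact_force: [-0.3, -2.4, 7.7]
opening: 0.373
finger_force: 50.0
```

move_arm --targets '[[[0.3,-0.9,0,0.4,0,0,0],[0.3,-1.8,0,0.8,0,0,0],[0.3,-1.8,0,0.8,0,0,0]]]'

```text
clock: 25.6
tool_pos: [0.5004, -0.1253, 0.1162]
eef_rot: [0.566, 0.624, 0.36, -0.401]
contact_force: [-1.3, -2.2, 14.8]
opening: 0.372
finger_force: 50.0
```

move_arm --targets '[[[0.3,1.8,0,-0.8,0,0,0],[0.3,1.8,0,-0.8,0,0,0],[0.45,1.8,0,-0.8,0,0,0],[0.6,1.8,0,-0.8,0,0,0],[0.65,1.8,0,-0.8,0,0,0],[0.65,1.8,0,-0.8,0,0,0],[0.65,1.8,0,-0.8,0,0,0],[0.65,1.8,0,-0.8,0,0,0]]]' --newtons 30

```text
clock: 26.6
tool_pos: [0.4997, -0.1263, 0.1137]
eef_rot: [0.568, 0.625, 0.358, -0.399]
contact_force: [-0.5, -0.5, 0.1]
opening: 0.651
finger_force: 0.0
```

```bash
python3 - <<'E'
from h import *
s=r.get_state();print(s['clock'],s['tool_pos'],s['q'].round(2),s['contact_force'],s['opening'])
R=Ro.from_quat(s['eef_rot']);z=R.as_matrix()[:,2]
print(rel(s['tool_pos']-.10*z,R),'up', rel((.53,-.18,.27),tool(5.7,30)), rel((.501,-.137,.26),tool(5.7)),rel((.501,-.137,.26),tool(95.7)))
E
```

```text
26.6 [ 0.49971482 -0.1263022   0.11372928] [ 1.05  1.37 -0.97  1.47 -0.    1.2   0.46] [-0.45634965 -0.49930305  0.10960844] 0.6505964340779888
(array([  -0.,    0., -100.]), array([0., 0., 0.])) up (array([ 117.6,   23.8, -117.5]), array([ -0.2, -34.9,  -0.3])) (array([127.8,  -0.7, -71.9]), array([ -0.3, -64.9,  -0.2])) (array([127.8,  -0.7, -71.9]), array([ 50.2, -50.7, -79.6]))
```

move_arm --targets '[[[0.65,0,0,-25,0,0,0],[0.65,0,0,-60,0,0,0],[0.65,0,0,-100,0,0,0],[0.65,30,0,-115,0,-8,0],[0.65,75,0,-125,0,-18,0],[0.65,110,0,-125,0,-28,0],[0.65,130,0,-125,0,-37,0],[0.65,130,0,-125,0,-46,0],[0.65,130,0,-125,0,-55,0],[0.65,130,0,-125,0,-65,0]]]'

```text
clock: 27.85
tool_pos: [0.5066, -0.1839, 0.2853]
eef_rot: [0.671, 0.741, -0.004, 0.001]
contact_force: [0.4, 0.3, -0.6]
opening: 0.651
finger_force: 0.0
```

```bash
python3 - <<'E'
from h import *
s=r.get_state();print(s['clock'],s['tool_pos'],s['q'].round(2))
t=r.snapshot('top');d=r.snapshot('side')
u,v=proj('side',(.5,-.137,.06)).astype(int);x0,y0=u-60,v-60;a=cv2.resize(d[v-60:v+60,u-60:u+60],(400,400),interpolation=2)
u,v=proj('top',(.5,-.137,.06)).astype(int);b=cv2.resize(t[v-40:v+40,u-40:u+40],(400,400),interpolation=2)
cv2.imwrite('pics/f4.png',np.hstack([a,b])[:,:,::-1])
cs=[cen(c) for c in blobs(blue(d)) if abs(cen(c)-proj('side',(.5,-.137,.117))).max()<25]
ct=[cen(c) for c in blobs(blue(t)) if abs(cen(c)-proj('top',(.5,-.137,.125))).max()<15]
print(cs,ct)
for c in cs: print(ray('side',c,.119))
for c in ct: print(ray('top',c,.125))
print(rel((.501,-.137,.26),tool(5.7)))
E
```

```text
27.85 [ 0.50657367 -0.18392472  0.28533672] [ 0.68  0.59 -0.71  1.75  0.46  0.98 -0.1 ]
[array([284.9372093 , 204.12403101])] [array([304.95582329, 207.        ])]
[[ 0.50188393 -0.1400893   0.119     ]]
[[ 0.50012364 -0.13592181  0.125     ]]
(array([41.3, -1.4, 26.4]), array([-0.2,  0.2,  0.6]))
```

View pics/f4.png

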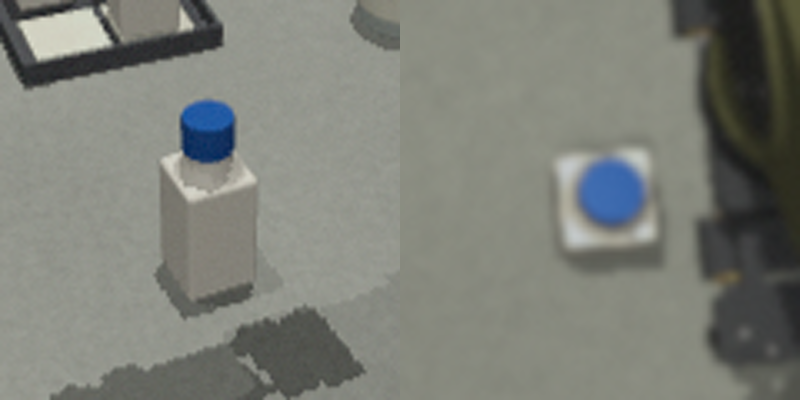

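The fallen bottle now stands upright and free, with cap at crop (208,130) in the side view and (612,190) in the top view, turned about 6°. Next I'll regrasp it from above.

move_arm --targets '[[[0.65,20,0,0,0,0,0],[0.65,41,-1,20,0,0,0.5],[0.65,41,-1,26,0,0,0.5],[0.65,41,-1,26,0,0,0.5],[0.65,41,-1,80,0,0,0.5],[0.65,41,-1,130,0,0,0.5],[0.65,41,-1,130,0,0,0.5],[0.65,41,-1,130,0,0,0.5]]]'

```text
clock: 28.95
tool_pos: [0.5021, -0.1441, 0.1559]
eef_rot: [0.675, 0.738, -0.002, -0.0]
contact_force: [-0.6, -0.0, 0.1]
opening: 0.649
finger_force: 0.0
```

```bash
python3 - <<'E'
from h import *
s=r.get_state();print(s['clock'],s['tool_pos'],rel((.501,-.138,.105),tool(5.7)))
E
```

```text
28.95 [ 0.50206285 -0.14408379  0.15591671] (array([ 6.3, -0.3, 50.9]), array([-0.2,  0.2, -0.6]))
```

move_arm --targets '[[[0.65,5,0,25,0,0,-0.5],[0.65,5,0,45,0,0,-0.5],[0.65,5,0,51,0,0,-0.5],[0.65,5,0,51,0,0,-0.5],[0.3,5,0,51,0,0,-0.5],[0.3,5,0,51,0,0,-0.5],[0.3,5,0,51,0,0,-0.5],[0.3,5,0,51,0,0,-0.5],[0.3,5,0,51,0,0,-0.5]]]'

```text
clock: 30.08
tool_pos: [0.5007, -0.1387, 0.1039]
eef_rot: [0.671, 0.741, -0.003, -0.001]
contact_force: [1.9, -1.2, 5.0]
opening: 0.379
finger_force: 29.9
```

move_arm --targets '[[[0.3,0,0,-10,0,0,0],[0.3,0,0,-40,0,0,0],[0.3,0,0,-80,0,0,0],[0.3,0,0,-110,0,0,0],[0.3,0,0,-110,0,0,0]]]'

```text
clock: 30.7
tool_pos: [0.5014, -0.1384, 0.2152]
eef_rot: [0.671, 0.741, -0.002, 0.0]
contact_force: [0.1, 0.5, -2.1]
opening: 0.373
finger_force: 30.0
```

```bash
python3 - <<'E'
from h import *
s=r.get_state();print(s['clock'],s['tool_pos'],s['opening'],rel((.485,.161,.21),tool(0)))
E
```

```text
30.7 [ 0.50135079 -0.13837872  0.21520019] 0.3731348733819781 (array([299.5,  13.3,   4.2]), array([-0.2,  0.2,  5.7]))
```

move_arm --targets '[[[0.3,38,6,0,0,0,2],[0.3,76,12,0,0,0,4],[0.3,114,14,0,0,0,5.7],[0.3,152,13,0,0,0,5.7],[0.3,190,13,0,0,0,5.7],[0.3,228,13,0,0,0,5.7],[0.3,266,13,0,0,0,5.7],[0.3,299,13,4,0,0,5.7],[0.3,299,13,4,0,0,5.7],[0.3,299,13,4,0,0,5.7]]]'

```text
clock: 31.95
tool_pos: [0.4831, 0.159, 0.2076]
eef_rot: [0.707, 0.707, -0.005, -0.001]
contact_force: [0.2, 0.1, -1.5]
opening: 0.377
finger_force: 30.0
```

move_arm --targets '[[[0.3,0,0,0,0,0,0],[0.3,0,0,30,0,0,0],[0.3,0,0,60,0,0,0],[0.3,0,0,78,0,0,0],[0.3,0,0,85,0,0,0],[0.3,0,0,85,0,0,0],[0.3,0,0,85,0,0,0]]]'

```text
clock: 32.83
tool_pos: [0.4839, 0.1602, 0.1244]
eef_rot: [0.707, 0.707, -0.003, -0.001]
contact_force: [0.4, 0.2, -1.7]
opening: 0.376
finger_force: 30.0
```

```bash
python3 - <<'E'
from h import *
s=r.get_state();print(s['clock'],s['tool_pos'],s['contact_force'],rel((.485,.161,.112),tool(0)))
E
```

```text
32.825 [0.48390741 0.16020602 0.12437669] [ 0.40711707  0.20136448 -1.68789498] (array([ 0.8,  1.2, 12.4]), array([-0.3,  0.1, -0. ]))
```

move_arm --targets '[[[0.3,1,1,5,0,0,0],[0.3,1,1,8,0,0,0],[0.3,1,1,10,0,0,0],[0.3,1,1,11,0,0,0],[0.3,1,1,12,0,0,0],[0.3,1,1,13,0,0,0],[0.3,1,1,13,0,0,0],[0.3,1,1,13,0,0,0]]]'

```text
clock: 33.83
tool_pos: [0.4848, 0.1612, 0.1118]
eef_rot: [0.707, 0.707, -0.003, -0.0]
contact_force: [-0.5, -1.0, 8.9]
opening: 0.377
finger_force: 29.9
```

move_arm --targets '[[[0.53,0,0,0,0,0,0],[0.53,0,0,0,0,0,0],[0.53,0,0,0,0,0,0],[0.53,0,0,-20,0,0,0],[0.53,0,0,-60,0,0,0],[0.53,0,0,-110,0,0,0],[0.53,-50,0,-150,0,0,0],[0.53,-110,0,-150,0,0,0],[0.53,-170,0,-150,0,0,0],[0.53,-230,0,-150,0,0,0]]]'

```text
clock: 35.08
tool_pos: [0.4849, -0.0704, 0.2614]
eef_rot: [0.707, 0.707, -0.003, -0.001]
contact_force: [1.9, 0.3, -0.3]
opening: 0.531
finger_force: 0.0
```

move_arm --targets '[[[0.53,-60,0,0,0,0,0],[0.53,-120,0,0,0,0,0],[0.53,-120,0,0,0,0,0],[0.53,-120,0,0,0,0,0]]]'

```text
clock: 35.58
tool_pos: [0.485, -0.1877, 0.2615]
eef_rot: [0.707, 0.707, -0.003, -0.002]
contact_force: [-0.4, -0.1, -0.6]
opening: 0.527
finger_force: 0.0
```

```bash
python3 - <<'E'
from h import *
print(r.get_state()['clock'],r.get_state()['tool_pos'])
t=r.snapshot('top');d=r.snapshot('side')
for n,im in(('top',t),('side',d)):
    print(n,[ray(n,cen(c),.131 if n=='top' else .127)[0][:2].round(3).tolist() for c in blobs(blue(im)) if 100<cen(c)[0]<300 and 90<cen(c)[1]<230])
u,v=proj('side',(.52,.231,.06)).astype(int);a=cv2.resize(d[v-60:v+60,u-60:u+60],(400,400),interpolation=2)
u,v=proj('top',(.52,.231,.06)).astype(int);b=cv2.resize(t[v-60:v+60,u-60:u+60],(400,400),interpolation=2)
cv2.imwrite('pics/end.png',np.hstack([a,b])[:,:,::-1])
E
```

```text
35.575 [ 0.48499859 -0.18774681  0.26152164]
top [[0.484, 0.164], [0.485, 0.231], [0.484, 0.301], [0.552, 0.163], [0.554, 0.302], [0.555, 0.233]]
side [[0.482, 0.23]]
```

View pics/end.png

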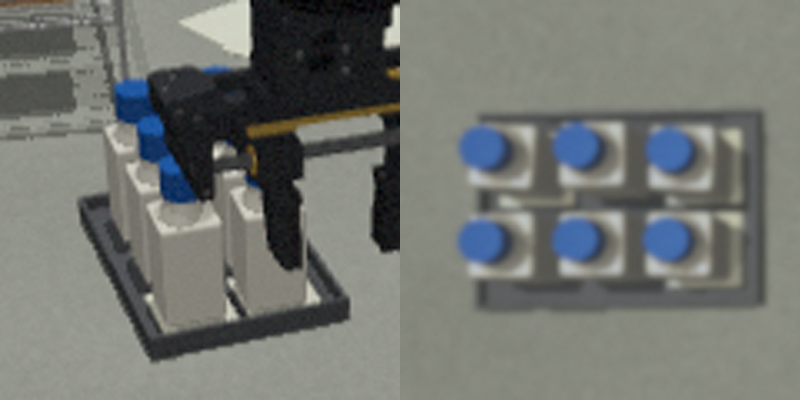

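All six bottles stand in neat, square rows. In the top view the caps are at crop (485,148), (578,147), (671,150), (483,242), (577,240) and (668,240), each within 3 mm of the 70 mm grid, and the gripper is clear. I'm handing in.

```bash
python3 -c "
from plant import r
print(r.finish_job())"
```

```text
the job is handed in; nothing more can be done
None
```

All three bottles are on their patches, upright and square, within about 3 mm by the last top view; the fallen one stood released on the bench first, and I handed in just after 35 s (the hand-in call returned no verdict).

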